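# Weigh down two glued chair repairs

### The job

Pale wooden patches have just been glued into the two dark chair parts on the bench and must be pressed while they dry. Lay the long block flat on the patch of the seat rail, in the middle between its two dowels and in line with the rail, and stand the large iron weight upright on the middle of that block; lay the short block flat on the patch of the arm rest, centred on the patch and in line with the arm rest, and stand the small iron weight upright on the middle of that one. Leave the glue jar, the tack tin, the bobbin and the mug where they are.

Things in the scene. Friction and masses are not known exactly. Their poses are not given: they have to be found in the camera images.
- seat_rail: Longer dark wooden chair part, fixed: a bar 200 x 70 mm, 34 mm high, both ends square. Origin: centre of its underside; x along its length, z up; top face at z = 34 mm. Two upright dowels, 12 mm in diameter, rise 30 mm above the top at x = -60 and +60 mm, y = 0. The pale patch, 70 x 30 mm, flush with the top, is centred at x = 0, y = 0.
- chair_arm: The arm rest, shorter dark wooden chair part, fixed: 150 x 60 mm, 34 mm high, square end at x = -75, half-round end at x = +75 mm. Origin: centre of its underside; x along its length, z up; top face at z = 34 mm. One upright dowel, 12 mm in diameter, rises 30 mm above the top at x = -30 mm, y = 0. The pale patch, 36 x 26 mm, flush with the top, is centred at x = +25 mm, y = 0.
- long_block: Loose plain plywood block 88 x 44 x 34 mm (x, y, z), about 0.09 kg, lying flat. Origin: centre of its underside; x along its length, z up. Grip it across its 44 mm width.
- short_block: Loose plain plywood block 50 x 40 x 34 mm (x, y, z), about 0.05 kg, lying flat. Origin: centre of its underside; x along its 50 mm length, z up. Grip it across its 40 mm width.
- large_weight: Loose dark iron weight standing upright, about 0.6 kg: a disc 52 mm in diameter and 35 mm high, a thin neck, and above it a round grip 28 mm in diameter from 43 to 78 mm above the underside. Origin: centre of its underside; z up along its axis.
- small_weight: Loose dark iron weight standing upright, about 0.3 kg: a disc 38 mm in diameter and 28 mm high, a thin neck, and above it a round grip 22 mm in diameter from 34 to 70 mm above the underside. Origin: centre of its underside; z up along its axis.
- glue_jar: Bystander, loose, to be left where it stands. White jar with a black cap, 60 mm in diameter, 75 mm high. Origin: centre of its underside.
- tack_tin: Bystander, loose, to be left where it stands. Low open metal tin of tacks, 72 mm in diameter, 26 mm high. Origin: centre of its underside.
- bobbin: Bystander, loose, to be left where it stands. Empty wooden bobbin standing on end, 52 mm in diameter, 62 mm high. Origin: centre of its underside.
- mug: Bystander, loose, to be left where it stands. White mug, 72 mm in diameter, 80 mm high, handle towards its +y. Origin: centre of its underside.
Things that resemble listed ones, but are neither listed nor needed, are in the scene too. Leave any green or purple look-alike of the short_block alone. What is shaped like the small_weight but blue is not meant.

How it is judged:
By the outcome, as a careful person would: the job done as asked, in the order asked, and still so for the second after the job is handed in, with the robot touching nothing.
It also fails if it takes over 106 s, if anything falls off the work surface, if the arm or the gripper's body presses on something with over 40 N, if the wrist force passes 120 N, or if a joint passes its speed limit or range.

### The arm

A 6-joint arm with a two-finger parallel gripper is mounted at the origin on the work surface. World frame = base frame: x ahead of the robot, y to its left, z up, the work surface at z = 0. Lengths are in m, angles in rad, forces in N, time in s.
With the tool pointing down it reaches from about 0.275 to 0.75 m from the base axis. Payload 10.2 kg.
Tool frame: the origin (TCP) lies between the finger pads; the fingertips stand 8 mm ahead of it and the grasp point (between the pads) lies 11 mm behind it; z points along the fingers, y is the line along which they close (so a half turn about z gives the same grasp; the last joint's range is limited). The gripper opens to 85 mm and grips with 20 to 120 N. Pads are 22 mm wide; open, the fingers measure 114 mm over their backs; the gripper's body (76 mm by 85 mm) begins 54 mm behind the grasp point. The pads swing forward as they close: fully open they stand 13 mm farther back than shut.
Start: joints at [0.929, 0.313, 1.498, -0, 1.331, -0.223], TCP at [0.214, 0.48, 0.239] pointing down, gripper open.
Joint ranges: [-2.94, 2.94], [-0.97, 2.17], [0.19, 2.56], [-1.23, 4.37], [0.02, 3.11], [-2.88, 2.88]. Speed limits (rad/s): [2.39, 2.39, 3.01, 3.14, 3.14, 3.14].

### API

Orientations are given as a 3x3 rotation matrix whose columns are the frame's x, y, z axes.
In Python, from plant import robot gives the robot as it stands.
- The arm moves only by the tool move_arm, never from a script. Its argument "plan" is one flat list of numbers, 6 for each row, row after row: the shift along the tool's x, y, z in m, then the turn, a rotation vector about the tool's x, y, z in rad. A call has 1 to 12 rows; each row is the pose to reach, as a shift and turn from the pose commanded when the call began, along the tool's axes at that moment; what a row does not reach only later rows make up. A row lasts 1/8 s, in which the tool goes at most 62.5 mm and 10.7 degrees, less where a joint would pass 70% of its speed; a pose out of reach is approached as far as the arm can. A call with a gripper value outside its range is refused whole. "fingers" is the opening, from -1 (shut) to 1 (fully open), set as the call begins (left out, the last holds). The fingers move at their own pace and stop on an object; "newtons" is the grip in N (left out, the last holds). Time passes only in rows, so rows that repeat a pose let the fingers close. It gives the time, the measured TCP pose, the force, the opening and the grip force at its end, in the units of the state.
- robot.sense(): the state, without advancing time (a new reading comes with each control period).
- robot.grab_frame(name): name is "side" or "top"; returns a dict with "color" (420x560x3 uint8, red, green, blue), "mtx" (3x3 intrinsics, pixels), "pose" (4x4, takes a point from camera to world coordinates). Camera axes: x right, y up, looking along -z (the intrinsics and any distortion apply to the point x, -y, -z); pixel columns grow to the right and rows downward; lengths in m; the calibration is good to about 2 mm. A picture is of the moment at which its call begins. There is no depth.
- robot.close_job(): hands the job in; it is judged then, once.
The state is a dict: "t": time; "joint_positions": joint angles; "qvel": joint speeds; "joint_torque": joint torques, N m; "tool_pos": TCP position; "tcp_rot": TCP orientation; "force": force on the tool from outside, world axes, zero at the start; "moment": the same for the moment, N m; "grip_width": opening from 0.0 (shut) to 1.0 (fully open); "grip_force": force on a finger pad.
Only numpy, scipy, OpenCV 4.12 (cv2) and the standard library are available. Lean on these libraries where they do the work, as an engineer would, in place of code of your own. Each camera call takes 0.05 s, during which the arm holds its last target. There are 200 camera calls.

## Working session

There is one attempt and no reset: what is moved stays moved. The work goes in short steps, Python scripts to look and compute and a tool call to move; the robot and the scene stay as the last step left them, time stands still between calls to the robot, and variables do not carry over. Pictures are saved under pics/ and viewed, at most 14 in all, crops included, and the job is handed in when it is done.

Besides the shell and the picture viewer there is one more tool, called in YAML: its name, and indented under it one key for each argument. move_arm: Moves the arm, as the interface text tells. Its arguments: {"type":"object","properties":{"plan":{"type":"array","items":{"type":"number"}},"fingers":{"type":"number"},"newtons":{"type":"number"}},"required":["plan"]}

```bash
mkdir -p pics; ls; python3 - <<'E'
from plant import robot
import cv2,pickle
d={}
for n in("side","top"):
    f=robot.grab_frame(n); d[n]=f
    cv2.imwrite(f"pics/{n}0.png",cv2.cvtColor(f["color"],cv2.COLOR_RGB2BGR))
    print(n,f.keys(),f["mtx"].round(1).tolist(),f["pose"].round(3).tolist())
pickle.dump(d,open("f0.pkl","wb"))
s=robot.sense();print(s["t"],s["tool_pos"],s["tcp_rot"])
E
```

```text
pics
side dict_keys(['color', 'mtx', 'pose']) [[384.7, 0.0, 282.0], [0.0, 384.7, 214.5], [0.0, 0.0, 1.0]] [[1.0, 0.006, -0.03, 0.528], [-0.028, 0.633, -0.774, -0.707], [0.014, 0.774, 0.633, 0.643], [0.0, 0.0, 0.0, 1.0]]
top dict_keys(['color', 'mtx', 'pose']) [[419.9, 0.0, 283.8], [0.0, 419.9, 211.5], [0.0, 0.0, 1.0]] [[0.019, 0.995, -0.099, 0.419], [-1.0, 0.02, 0.01, 0.062], [0.012, 0.099, 0.995, 1.164], [0.0, 0.0, 0.0, 1.0]]
0.1 [0.21336908 0.47944434 0.23879739] [[-9.13583457e-01  4.06650725e-01 -6.74551399e-04]
 [ 4.06651215e-01  9.13583017e-01 -9.27685736e-04]
 [ 2.39014624e-04 -1.12182549e-03 -9.99999342e-01]]
```

View pics/top0.png

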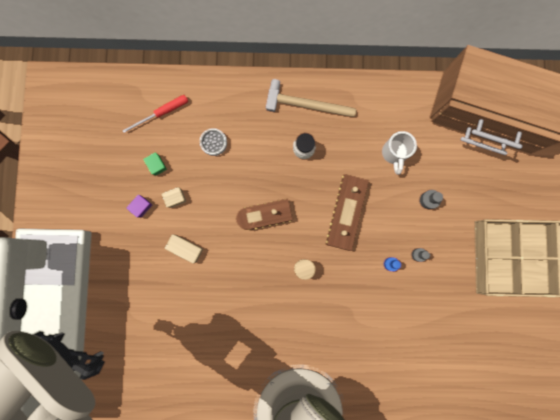

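View pics/side0.png

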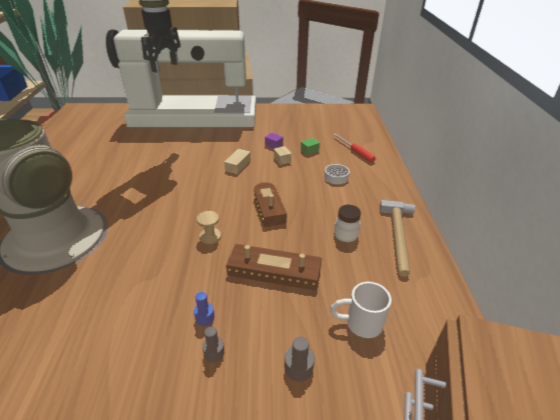

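Top view: seat rail at (348,212), arm rest at (265,215), short block (173,198), long block (183,249), large weight (432,200), small weight (421,256), with the blue look-alike at (393,264). The side view shows the same layout.

```bash
cat > h.py <<'E'
import cv2,numpy as np
def ray(f,uv,z):
    uv=np.atleast_2d(np.asarray(uv,float)); K=f["mtx"];P=f["pose"]
    d=np.c_[(uv[:,0]-K[0,2])/K[0,0],-(uv[:,1]-K[1,2])/K[1,1],-np.ones(len(uv))]@P[:3,:3].T
    return P[:3,3]+d*((z-P[2,3])/d[:,2])[:,None]
def proj(f,p):
    p=np.atleast_2d(p);P=f["pose"];c=(p-P[:3,3])@P[:3,:3];K=f["mtx"]
    return np.c_[K[0,2]+K[0,0]*c[:,0]/-c[:,2],K[1,2]-K[1,1]*c[:,1]/-c[:,2]]
def mosaic(f,rois,k,name):
    t=[cv2.resize(cv2.cvtColor(f["color"][y:y+h,x:x+w],cv2.COLOR_RGB2BGR),(260,260*h//w),interpolation=cv2.INTER_CUBIC) for x,y,w,h in rois]
    rows=[np.hstack(t[i:i+3]) for i in range(0,len(t),3)]
    cv2.imwrite(name,np.vstack(rows))
E
python3 - <<'E'
import pickle,cv2,numpy as np
from h import *
d=pickle.load(open("f0.pkl","rb"))
T=d["top"];S=d["side"]
mosaic(T,[(315,170,65,65),(232,182,65,65),(150,178,65,65),(400,170,52,52),(390,230,52,52),(160,220,52,52)],4,"pics/m1.png")
mosaic(S,[(222,230,104,104),(245,175,52,52),(265,140,36,36),(275,332,52,52),(190,315,52,52),(215,140,40,40)],4,"pics/m2.png")
E
```

```text
(no output)
```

View pics/m1.png

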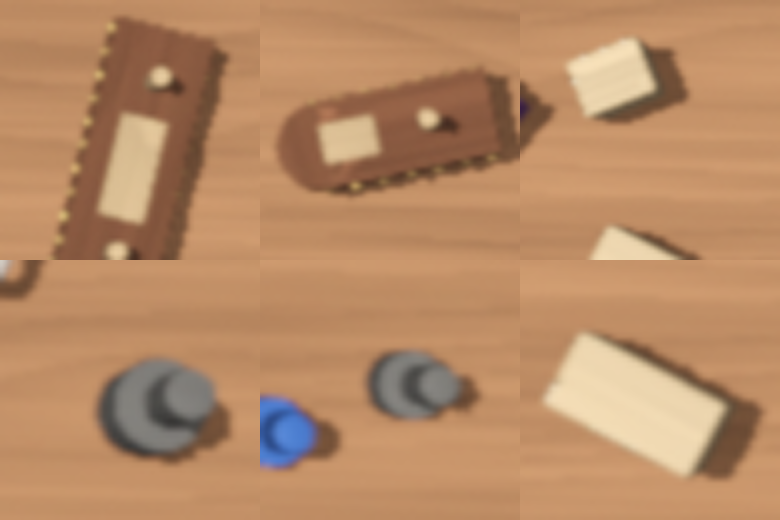

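View pics/m2.png

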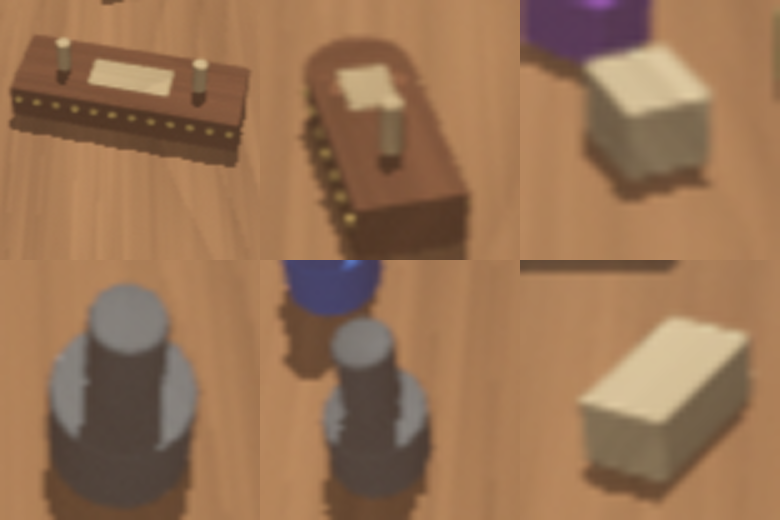

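Crops: weight grip tops at top-view (437.5,196.5) and (425.5,255), side view (300.8,344) and (210.6,331.6). Patches and block tops segment cleanly as pale.

```bash
cat >> h.py <<'E'
def rects(f,seeds,z,smax=110,vmin=150):
    hsv=cv2.cvtColor(f["color"],cv2.COLOR_RGB2HSV)
    m=((hsv[...,1]<smax)&(hsv[...,2]>vmin)).astype(np.uint8)
    n,l,st,c=cv2.connectedComponentsWithStats(m,connectivity=4)
    for nm,(u,v) in seeds.items():
        k=l[v,u]
        if k==0: print(nm,"none",hsv[v,u]);continue
        q=np.argwhere(l==k)[:,::-1]
        p=ray(f,q,z)[:,:2]*1000
        (c0,wh,a)=cv2.minAreaRect(p.astype(np.float32))
        w,h=wh
        if w<h:a+=90
        if a>90:a-=180
        print(nm,len(q),"mean",p.mean(0).round(1),"rect",np.round(c0,1),"size",np.round(wh,1),"long ang",round(a,1))
E
python3 - <<'E'
import pickle
from h import *
d=pickle.load(open("f0.pkl","rb"));T=d["top"];S=d["side"]
rects(T,dict(rail=(348,212),arm=(254,217),short=(173,198),long=(183,249)),.034)
print("side");rects(S,dict(rail=(274,261),arm=(267,192),short=(282,156),long=(238,160)),.034,115,165)
print("LW",ray(T,(437.5,196.5),.078),ray(S,(300.8,344),.078))
print("SW",ray(T,(425.5,255),.07),ray(S,(210.6,331.6),.07))
# dowel tops, top view
for n,u,z in(("railA",(315+160/4-.4,170+74/4-.4),.064),("railB",(315+117/4-.4,170+250/4-.4),.064),("armD",(232+(428-260)/4-.4,182+117/4-.4),.064)):print(n,ray(T,u,z))
E
```

```text
rail 319 mean [ 534.7 -122. ] rect [ 534.8 -122. ] size [32.2 72.3] long ang -13.8
arm 148 mean [516.5 132.1] rect [516.7 132. ] size [28.2 38.6] long ang -77.2
short 317 mean [566.3 354.5] rect [566.3 353.9] size [44.9 55.7] long ang -66.6
long 605 mean [427.  321.2] rect [427.  321.3] size [91.3 47.4] long ang 63.4
side
rail 326 mean [ 535.3 -120.9] rect [ 535.  -120.6] size [30.2 71.4] long ang -13.9
arm 83 mean [517.5 132.9] rect [517.5 131.8] size [27.1 39.8] long ang -74.0
short none [ 17  88 133]
long 240 mean [426.6 322.3] rect [426.6 323.4] size [91.6 46.3] long ang 64.3
LW [[ 0.57452285 -0.35019955  0.078     ]] [[ 0.57627805 -0.35313999  0.078     ]]
SW [[ 0.42145457 -0.31917043  0.07      ]] [[ 0.42422948 -0.32154474  0.07      ]]
railA [[ 0.59454806 -0.13509873  0.064     ]]
railB [[ 0.47727781 -0.10706094  0.064     ]]
armD [[0.5296635  0.07838294 0.064     ]]
```

```bash
cat >> h.py <<'E'
def go(x,y,z,phi):
    "mm, deg of tool y in world -> row in tool axes from present pose"
    from plant import robot
    from scipy.spatial.transform import Rotation as Ro
    s=robot.sense();R=s["tcp_rot"];p=np.radians(phi)
    Y=np.array([np.cos(p),np.sin(p),0]);Z=np.array([0,0,-1.]);X=np.cross(Y,Z)
    G=np.c_[X,Y,Z]
    print("t",round(s["t"],2),"at",(s["tool_pos"]*1000).round(1),"F",s["force"].round(1),"w",round(float(s["grip_width"]),3),"gf",s["grip_force"])
    print("row",(R.T@(np.array([x,y,z])/1000-s["tool_pos"])).round(4),Ro.from_matrix(R.T@G).as_rotvec().round(3))
E
python3 -c "
from h import *
go(427,321.5,120,-26.3)"
```

```text
t 0.1 at [213.4 479.4 238.8] F [-0.1  0.3  0.1] w 0.996 gf 0.0
row [-0.2594 -0.0573  0.1188] [-1.000e-03  1.000e-03  1.611e+00]
```

move_arm:
  plan: [-0.259,-0.057,0.05,0,0,0.8,-0.259,-0.057,0.08,0,0,1.611,-0.259,-0.057,0.118,0,0,1.611,-0.259,-0.057,0.118,0,0,1.611,-0.259,-0.057,0.118,0,0,1.611,-0.259,-0.057,0.118,0,0,1.611,-0.259,-0.057,0.118,0,0,1.611,-0.259,-0.057,0.118,0,0,1.611,-0.259,-0.057,0.118,0,0,1.611,-0.259,-0.057,0.118,0,0,1.611,-0.259,-0.057,0.118,0,0,1.611,-0.259,-0.057,0.118,0,0,1.611]
  fingers: 0.6
  newtons: 30

```text
t: 1.6
tool_pos: [0.4269, 0.3222, 0.1212]
tcp_rot: [[0.442, 0.897, -0.0], [0.897, -0.442, -0.0], [-0.0, -0.0, -1.0]]
force: [0.1, -0.1, 0.5]
grip_width: 0.797
grip_force: 0.0
```

```bash
python3 -c "
from h import *
go(427,321.5,15,-26.3)"
```

```text
t 1.6 at [426.9 322.2 121.2] F [ 0.1 -0.1  0.5] w 0.797 gf 0.0
row [-0.0006  0.0004  0.1062] [-0.     0.     0.001]
```

move_arm:
  plan: [-0.0005,0.0005,0.05,0,0,0,-0.0005,0.0005,0.085,0,0,0,-0.0005,0.0005,0.1,0,0,0,-0.0005,0.0005,0.106,0,0,0,-0.0005,0.0005,0.106,0,0,0]

```text
t: 2.22
tool_pos: [0.4277, 0.3218, 0.016]
tcp_rot: [[0.443, 0.897, 0.001], [0.897, -0.443, 0.001], [0.001, 0.001, -1.0]]
force: [0.0, -1.1, -0.1]
grip_width: 0.801
grip_force: 0.0
```

move_arm:
  plan: [0,0,0,0,0,0,0,0,0,0,0,0,0,0,0,0,0,0,0,0,0,0,0,0,0,0,0,0,0,0,0,0,0,0,0,0,0,0,0,0,0,0,0,0,0,0,0,0]
  fingers: -1

```text
t: 3.22
tool_pos: [0.4278, 0.3219, 0.0163]
tcp_rot: [[0.443, 0.897, 0.002], [0.897, -0.443, 0.001], [0.002, 0.001, -1.0]]
force: [-0.9, 0.3, 6.7]
grip_width: 0.508
grip_force: 32.1
```

move_arm:
  plan: [0,0,-0.03,0,0,0,0,0,-0.08,0,0,0,0,0,-0.14,0,0,0,0,0,-0.165,0,0,0,0,0,-0.165,0,0,0]

```text
t: 3.85
tool_pos: [0.4277, 0.3218, 0.1819]
tcp_rot: [[0.443, 0.897, 0.003], [0.897, -0.443, 0.002], [0.003, 0.002, -1.0]]
force: [-0.2, -0.7, -1.9]
grip_width: 0.507
grip_force: 31.3
```

```bash
python3 -c "
from h import *
go(535.3,-121.3,180,-103.6)"
```

```text
t 3.85 at [427.7 321.8 181.9] F [-0.2 -0.7 -1.9] w 0.507 gf 31.30934715270996
row [-0.3496  0.2928  0.0016] [ 0.    -0.004  1.349]
```

move_arm:
  plan: [-0.35,0.293,0,0,0,1.349,-0.35,0.293,0,0,0,1.349,-0.35,0.293,0,0,0,1.349,-0.35,0.293,0,0,0,1.349,-0.35,0.293,0,0,0,1.349,-0.35,0.293,0,0,0,1.349,-0.35,0.293,0,0,0,1.349,-0.35,0.293,0,0,0,1.349,-0.35,0.293,0,0,0,1.349,-0.35,0.293,0,0,0,1.349,-0.35,0.293,0,0,0,1.349,-0.35,0.293,0,0,0,1.349]

```text
t: 5.35
tool_pos: [0.5348, -0.1212, 0.1804]
tcp_rot: [[0.972, -0.233, 0.0], [-0.233, -0.972, -0.0], [0.0, -0.0, -1.0]]
force: [-0.1, 0.6, -1.1]
grip_width: 0.507
grip_force: 31.3
```

```bash
python3 -c "
from h import *
go(535.3,-121.3,85,-103.6)"
```

```text
t 5.35 at [ 534.8 -121.2  180.4] F [-0.1  0.6 -1.1] w 0.507 gf 31.317878365516663
row [ 0.0005 -0.      0.0954] [-0.    -0.     0.002]
```

move_arm:
  plan: [0,0,0.05,0,0,0,0,0,0.085,0,0,0,0,0,0.095,0,0,0,0,0,0.095,0,0,0]

```text
t: 5.85
tool_pos: [0.5351, -0.122, 0.0858]
tcp_rot: [[0.972, -0.235, 0.0], [-0.235, -0.972, -0.0], [0.0, 0.0, -1.0]]
force: [0.5, 0.2, -1.2]
grip_width: 0.511
grip_force: 31.3
```

```bash
python3 - <<'E'
from plant import robot
from h import *
import pickle
S=robot.grab_frame("side");T=robot.grab_frame("top");pickle.dump((S,T),open("f1.pkl","wb"))
a=[cv2.resize(cv2.cvtColor(f["color"][y:y+90,x:x+90],cv2.COLOR_RGB2BGR),(390,390),interpolation=cv2.INTER_CUBIC) for f,x,y in((S,230,205),(T,305,165))]
cv2.imwrite("pics/c1.png",np.hstack(a))
go(535.3,-121.3,52,-103.6)
E
```

```text
t 5.95 at [ 535.6 -122.3   86.8] F [-0.4 -1.  -0.6] w 0.509 gf 31.258508563041687
row [-0.0006 -0.0009  0.0348] [ 0.001 -0.003  0.   ]
```

View pics/c1.png

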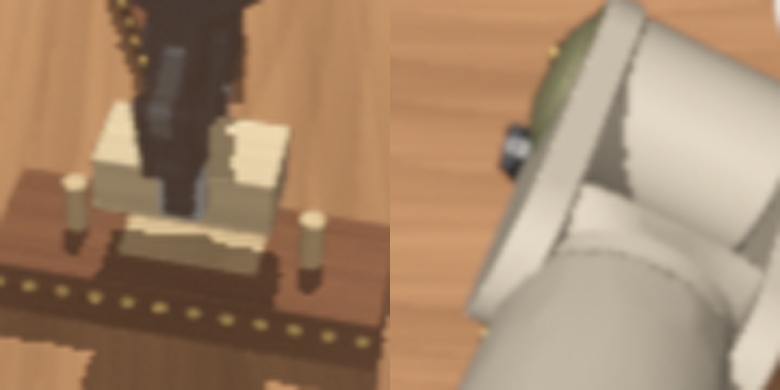

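Side view: the block is level and in line over the rail, with its front lower corners at crop (96,190) and (278,235). Next I check the offset along the rail.

```bash
python3 - <<'E'
from h import *
import pickle
S,T=pickle.load(open("f1.pkl","rb"))
k=390/90
o=np.array([230,205])
c=ray(S,np.array([[96,190],[278,235]])/k+o-.4,.0695)*1000
t=ray(S,np.array([[75,182],[312,218]])/k+o-.4,.064)*1000
ax=np.array([.972,-.235])
print("block front corners",c.round(1),"dowels",t.round(1))
print("along: corners",c[:,:2]@ax,"dowels",t[:,:2]@ax,"diff mid",(c[:,:2]@ax).mean()-(t[:,:2]@ax).mean())
E
```

```text
block front corners [[ 487.7 -119.1   69.5]
 [ 575.3 -150.9   69.5]] dowels [[ 476.7 -107.7   64. ]
 [ 592.9 -134.3   64. ]]
along: corners [502.02763439 594.66609181] dowels [488.65173927 607.88515836] diff mid 0.07841428771928349
```

move_arm:
  plan: [-0.0003,-0.0007,0.02,0,0,0,-0.0003,-0.0007,0.03,0,0,0,-0.0003,-0.0007,0.035,0,0,0,-0.0003,-0.0007,0.035,0,0,0]

```text
t: 6.45
tool_pos: [0.535, -0.1214, 0.0508]
tcp_rot: [[0.972, -0.235, 0.001], [-0.235, -0.972, -0.0], [0.001, 0.0, -1.0]]
force: [0.6, -0.8, -1.3]
grip_width: 0.509
grip_force: 31.3
```

move_arm:
  plan: [0,0,0.001,0,0,0,0,0,0.001,0,0,0]

```text
t: 6.7
tool_pos: [0.535, -0.1215, 0.0503]
tcp_rot: [[0.972, -0.235, 0.001], [-0.235, -0.972, -0.001], [0.001, 0.0, -1.0]]
force: [-1.7, 0.7, 6.1]
grip_width: 0.512
grip_force: 32.1
```

Contact. Release, rise and go towards the large weight.

move_arm:
  plan: [0,0,0,0,0,0,0,0,0,0,0,0,0,0,0,0,0,0,0,0,0,0,0,0,0,0,-0.02,0,0,0,0,0,-0.06,0,0,0,0,0,-0.11,0,0,0,0,0,-0.15,0,0,0,0,0,-0.15,0,0,0]
  fingers: 0.5

```text
t: 7.82
tool_pos: [0.5357, -0.1217, 0.2022]
tcp_rot: [[0.972, -0.235, 0.005], [-0.235, -0.972, -0.003], [0.006, 0.001, -1.0]]
force: [0.5, -0.3, -1.1]
grip_width: 0.751
grip_force: 0.0
```

```bash
python3 - <<'E'
from h import *
go(575.5,-351.5,150,-60)
E
```

```text
t 7.83 at [ 535.7 -121.7  202.2] F [ 0.5 -0.3 -1.1] w 0.751 gf 0.0
row [0.0923 0.214  0.053 ] [ 0.003 -0.005 -0.761]
```

move_arm:
  plan: [0.092,0.214,0.02,0.003,-0.005,-0.761,0.092,0.214,0.02,0.003,-0.005,-0.761,0.092,0.214,0.053,0.003,-0.005,-0.761,0.092,0.214,0.053,0.003,-0.005,-0.761,0.092,0.214,0.053,0.003,-0.005,-0.761,0.092,0.214,0.053,0.003,-0.005,-0.761,0.092,0.214,0.053,0.003,-0.005,-0.761]

```text
t: 8.7
tool_pos: [0.5741, -0.3498, 0.1469]
tcp_rot: [[0.866, 0.501, -0.005], [0.501, -0.866, 0.002], [-0.003, -0.004, -1.0]]
force: [0.4, -0.8, -0.4]
grip_width: 0.751
grip_force: 0.0
```

```bash
python3 - <<'E'
from plant import robot
from h import *
S=robot.grab_frame("side");T=robot.grab_frame("top")
a=[cv2.resize(cv2.cvtColor(f["color"][y:y+120,x:x+120],cv2.COLOR_RGB2BGR),(390,390),interpolation=cv2.INTER_CUBIC) for f,x,y in((S,240,220),(T,300,140))]
cv2.imwrite("pics/c2.png",np.hstack(a))
go(575.5,-351.5,54,-60)
rects(S,dict(long=(273,240)),.068,115,165)
E
```

```text
t 8.8 at [ 574.1 -350.   147. ] F [-0.5 -0.2 -0. ] w 0.748 gf 0.0
row [0.0007 0.0023 0.093 ] [-0.004  0.003  0.001]
long none [ 14 121 189]
```

View pics/c2.png

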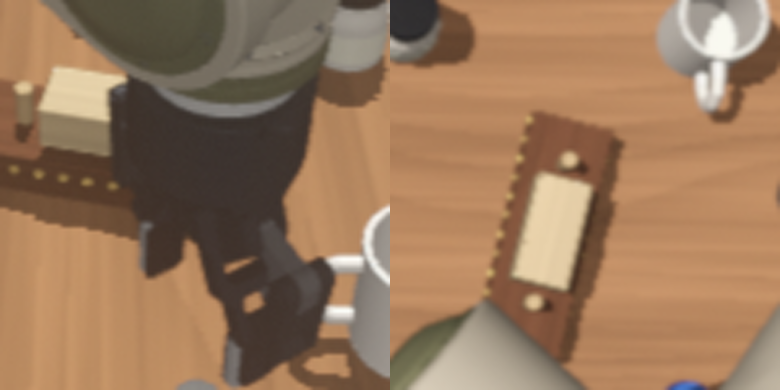

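The block lies centred between the dowels and parallel to the rail (top view ~(350,211)). The gripper is over the large weight, clear of the mug.

move_arm:
  plan: [0.0007,0.0023,0.04,-0.004,0.003,0,0.0007,0.0023,0.075,-0.004,0.003,0,0.0007,0.0023,0.09,-0.004,0.003,0,0.0007,0.0023,0.093,-0.004,0.003,0,0.0007,0.0023,0.093,-0.004,0.003,0]

```text
t: 9.43
tool_pos: [0.5756, -0.3527, 0.0547]
tcp_rot: [[0.866, 0.5, 0.001], [0.5, -0.866, -0.001], [0.0, 0.001, -1.0]]
force: [0.3, 0.3, -0.1]
grip_width: 0.751
grip_force: 0.0
```

move_arm:
  plan: [0,0,0,0,0,0,0,0,0,0,0,0,0,0,0,0,0,0,0,0,0,0,0,0,0,0,0,0,0,0,0,0,0,0,0,0,0,0,0,0,0,0,0,0,0,0,0,0]
  fingers: -1
  newtons: 50

```text
t: 10.42
tool_pos: [0.5752, -0.3523, 0.0541]
tcp_rot: [[0.866, 0.5, -0.0], [0.5, -0.866, -0.0], [-0.0, -0.0, -1.0]]
force: [-1.6, 2.5, 6.0]
grip_width: 0.317
grip_force: 49.0
```

```bash
python3 - <<'E'
from plant import robot
from h import *
S=robot.grab_frame("side");T=robot.grab_frame("top")
rects(T,dict(long=(349,211)),.068)
b=cv2.cvtColor(S["color"][310:400,250:370],cv2.COLOR_RGB2BGR)
cv2.imwrite("pics/c3.png",cv2.resize(b,(600,450),interpolation=cv2.INTER_CUBIC))
go(535.3,-121.3,220,-100)
E
```

```text
long 543 mean [ 538.9 -122.5] rect [ 535.7 -120.4] size [47.1 88.7] long ang -13.9
t 10.53 at [ 575.2 -352.3   54.1] F [-2.9  2.7  6.6] w 0.31 gf 49.018136858940125
row [ 0.081  -0.22   -0.1659] [0.    0.    0.698]
```

View pics/c3.png

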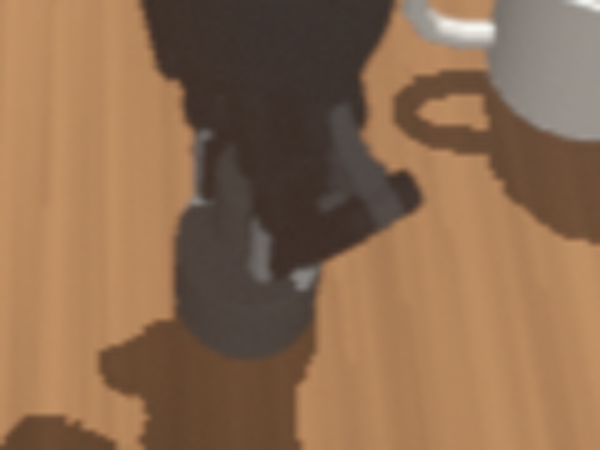

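move_arm:
  plan: [0,0,-0.02,0,0,0,0,0,-0.06,0,0,0,0,0,-0.12,0,0,0,0,0,-0.166,0,0,0,0.081,-0.22,-0.166,0,0,0.698,0.081,-0.22,-0.166,0,0,0.698,0.081,-0.22,-0.166,0,0,0.698,0.081,-0.22,-0.166,0,0,0.698,0.081,-0.22,-0.166,0,0,0.698,0.081,-0.22,-0.166,0,0,0.698,0.081,-0.22,-0.166,0,0,0.698]

```text
t: 11.9
tool_pos: [0.5353, -0.1223, 0.2193]
tcp_rot: [[0.985, -0.174, -0.001], [-0.174, -0.985, 0.0], [-0.001, 0.0, -1.0]]
force: [-0.3, 0.4, -6.4]
grip_width: 0.31
grip_force: 50.8
```

```bash
python3 - <<'E'
from h import *
go(535.3,-121.3,135,-100)
E
```

```text
t 11.9 at [ 535.3 -122.3  219.3] F [-0.3  0.4 -6.4] w 0.31 gf 50.829758048057556
row [-0.0001 -0.001   0.0843] [ 0.     0.001 -0.001]
```

move_arm:
  plan: [0,-0.001,0.04,0,0,0,0,-0.001,0.075,0,0,0,0,-0.001,0.084,0,0,0,0,-0.001,0.084,0,0,0]

```text
t: 12.4
tool_pos: [0.5357, -0.121, 0.1358]
tcp_rot: [[0.985, -0.174, -0.0], [-0.174, -0.985, 0.0], [-0.0, -0.0, -1.0]]
force: [0.6, -0.1, -6.1]
grip_width: 0.313
grip_force: 50.6
```

```bash
python3 - <<'E'
from plant import robot
from h import *
S=robot.grab_frame("side")
b=cv2.cvtColor(S["color"][190:290,220:330],cv2.COLOR_RGB2BGR)
cv2.imwrite("pics/c4.png",cv2.resize(b,(660,600),interpolation=cv2.INTER_CUBIC))
go(535.3,-121.3,123.5,-100)
ax=np.array([.972,-.235,0]);n=np.array([.235,.972,0]);c=np.array([.5355,-.1213,.068])
print((6*(proj(S,[c,c-.044*ax-.022*n,c+.044*ax-.022*n,c-.022*n])-[220,190])).round())
w=c+[0,0,.0125]
print("expected disc left/right at base",(6*(proj(S,[w+[-.026,0,0],w+[.026,0,0]])-[220,190])).round())
E
```

```text
t 12.45 at [ 536.1 -121.   136.6] F [ 0.7 -0.6 -5.7] w 0.312 gf 50.58423042297363
row [-0.0007  0.0004  0.0131] [ 0.    -0.001 -0.   ]
[[326. 357.]
 [189. 380.]
 [436. 421.]
 [312. 400.]]
expected disc left/right at base [[252. 332.]
 [400. 331.]]
```

View pics/c4.png

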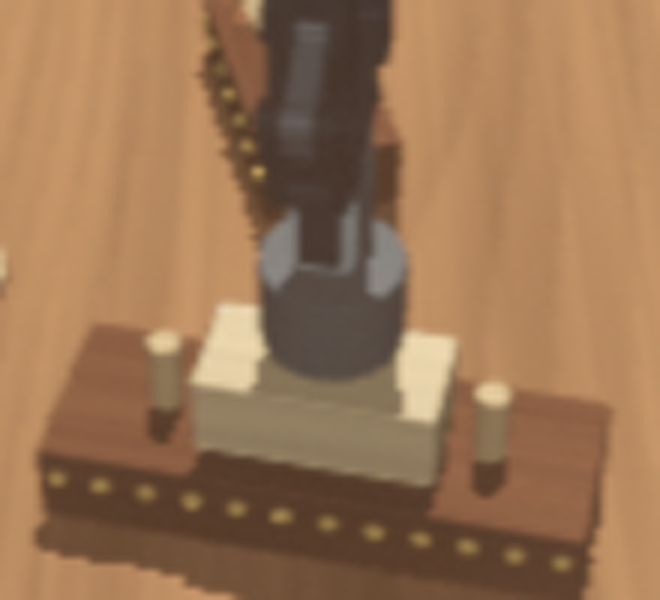

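Weight upright over the block, disc at crop columns 261–406, about 1 mm right of centre. Shift 1 mm and lower.

move_arm:
  plan: [-0.001,0.0004,0.008,0,0,0,-0.001,0.0004,0.012,0,0,0,-0.001,0.0004,0.0135,0,0,0,-0.001,0.0004,0.014,0,0,0,-0.001,0.0004,0.014,0,0,0]

```text
t: 13.08
tool_pos: [0.5344, -0.1206, 0.1222]
tcp_rot: [[0.985, -0.173, -0.0], [-0.173, -0.985, -0.0], [-0.0, 0.0, -1.0]]
force: [-4.7, 1.0, 5.6]
grip_width: 0.314
grip_force: 52.0
```

move_arm:
  plan: [0,0,0,0,0,0,0,0,0,0,0,0,0,0,0,0,0,0,0,0,0,0,0,0,0,0,-0.02,0,0,0,0,0,-0.06,0,0,0,0,0,-0.1,0,0,0,0,0,-0.1,0,0,0]
  fingers: 0.4
  newtons: 30

```text
t: 14.08
tool_pos: [0.5355, -0.121, 0.2243]
tcp_rot: [[0.985, -0.173, 0.005], [-0.173, -0.985, -0.002], [0.005, 0.001, -1.0]]
force: [0.4, -1.2, -0.6]
grip_width: 0.701
grip_force: 0.0
```

```bash
python3 - <<'E'
from h import *
go(566.3,354,180,23.4)
E
```

```text
t 14.07 at [ 535.5 -121.   224.3] F [ 0.4 -1.2 -0.6] w 0.701 gf 0.0
row [-0.0521 -0.4733  0.0433] [ 6.000e-03 -1.000e-03 -2.153e+00]
```

move_arm:
  plan: [-0.052,-0.473,0,0.006,-0.001,-2.153,-0.052,-0.473,0,0.006,-0.001,-2.153,-0.052,-0.473,0,0.006,-0.001,-2.153,-0.052,-0.473,0,0.006,-0.001,-2.153,-0.052,-0.473,0,0.006,-0.001,-2.153,-0.052,-0.473,0,0.006,-0.001,-2.153,-0.052,-0.473,0,0.006,-0.001,-2.153,-0.052,-0.473,0.043,0.006,-0.001,-2.153,-0.052,-0.473,0.043,0.006,-0.001,-2.153,-0.052,-0.473,0.043,0.006,-0.001,-2.153,-0.052,-0.473,0.043,0.006,-0.001,-2.153,-0.052,-0.473,0.043,0.006,-0.001,-2.153]

```text
t: 15.58
tool_pos: [0.5648, 0.3542, 0.1771]
tcp_rot: [[-0.4, 0.916, -0.007], [0.916, 0.401, 0.002], [0.004, -0.005, -1.0]]
force: [-0.7, 0.1, -0.5]
grip_width: 0.698
grip_force: 0.0
```

```bash
python3 - <<'E'
from plant import robot
from h import *
S=robot.grab_frame("side");T=robot.grab_frame("top")
a=[cv2.resize(cv2.cvtColor(f["color"][y:y+h,x:x+h],cv2.COLOR_RGB2BGR),(390,390),interpolation=cv2.INTER_CUBIC) for f,x,y,h in((S,220,190,110),(T,305,165,80))]
cv2.imwrite("pics/c5.png",np.hstack(a))
go(566.3,354,18,23.4)
E
```

```text
t 15.68 at [564.9 354.2 177.3] F [-0.3 -0.3 -0.4] w 0.705 gf 0.0
row [-0.0014  0.0021  0.1593] [-0.005 -0.004  0.   ]
```

View pics/c5.png

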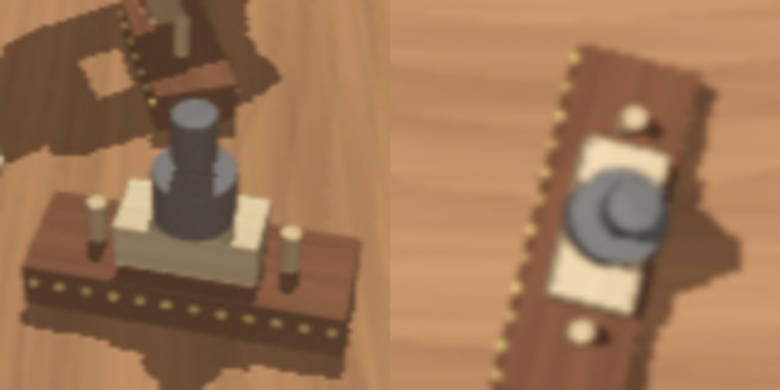

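The large weight stands upright, centred on the long block. Now the short block.

move_arm:
  plan: [-0.001,0.002,0.06,-0.005,-0.004,0,-0.001,0.002,0.11,-0.005,-0.004,0,-0.001,0.002,0.145,-0.005,-0.004,0,-0.001,0.002,0.156,-0.005,-0.004,0,-0.001,0.002,0.159,-0.005,-0.004,0,-0.001,0.002,0.159,-0.005,-0.004,0]

```text
t: 16.42
tool_pos: [0.5673, 0.3549, 0.0209]
tcp_rot: [[-0.396, 0.918, 0.003], [0.918, 0.396, 0.002], [0.0, 0.004, -1.0]]
force: [-0.2, -0.0, 0.3]
grip_width: 0.697
grip_force: 0.0
```

move_arm:
  plan: [0,0,0,0,0,0,0,0,0,0,0,0,0,0,0,0,0,0,0,0,0,0,0,0,0,0,0,0,0,0,0,0,0,0,0,0,0,0,0,0,0,0]
  fingers: -1

```text
t: 17.3
tool_pos: [0.5672, 0.3548, 0.0208]
tcp_rot: [[-0.397, 0.918, 0.003], [0.918, 0.397, 0.002], [0.0, 0.004, -1.0]]
force: [-0.3, 0.1, 6.3]
grip_width: 0.458
grip_force: 32.1
```

move_arm:
  plan: [0,0,-0.02,0,0,0,0,0,-0.07,0,0,0,0,0,-0.13,0,0,0,0,0,-0.16,0,0,0,0,0,-0.16,0,0,0]

```text
t: 17.92
tool_pos: [0.5671, 0.3548, 0.1831]
tcp_rot: [[-0.397, 0.918, 0.007], [0.918, 0.397, 0.003], [0.0, 0.007, -1.0]]
force: [-0.0, 0.6, -0.4]
grip_width: 0.46
grip_force: 31.4
```

```bash
python3 - <<'E'
from h import *
go(517,132,180,13.3)
E
```

```text
t 17.93 at [567.1 354.8 183.1] F [-0.   0.6 -0.4] w 0.46 gf 31.350345611572266
row [-0.1846 -0.1344  0.002 ] [ 0.007 -0.001  0.176]
```

move_arm:
  plan: [-0.185,-0.134,0,0.003,0,0.176,-0.185,-0.134,0,0.003,0,0.176,-0.185,-0.134,0,0.003,0,0.176,-0.185,-0.134,0,0.003,0,0.176,-0.185,-0.134,0.03,0.003,0,0.176,-0.185,-0.134,0.07,0.003,0,0.176,-0.185,-0.134,0.087,0.003,0,0.176,-0.185,-0.134,0.087,0.003,0,0.176]

```text
t: 18.92
tool_pos: [0.5155, 0.1314, 0.0904]
tcp_rot: [[-0.23, 0.973, -0.006], [0.973, 0.23, -0.0], [0.001, -0.006, -1.0]]
force: [-0.1, 1.4, 0.3]
grip_width: 0.46
grip_force: 31.3
```

```bash
python3 - <<'E'
from plant import robot
from h import *
go(517,132,56,13.3)
S=robot.grab_frame("side")
x0,y0=225,130
b=cv2.cvtColor(S["color"][y0:y0+100,x0:x0+100],cv2.COLOR_RGB2BGR)
cv2.imwrite("pics/c6.png",cv2.resize(b,(600,600),interpolation=cv2.INTER_CUBIC))
p=robot.sense()["tool_pos"]
L=np.array([-.230,.973,0]);W=np.array([.973,.230,0])
c=p+[0,0,.034-.0208]
print("expected top corners",(6*(proj(S,[c+a*L*.025+b*W*.02 for a in(-1,1) for b in(-1,1)])-[x0,y0])).round().tolist())
print("expected bottom near",(6*(proj(S,[c-[0,0,.034]-L*.025+b*W*.02 for b in(-1,1)])-[x0,y0])).round().tolist())
E
```

```text
t 18.93 at [515.5 131.4  90.4] F [-0.1  1.4  0.3] w 0.46 gf 31.314818859100342
row [0.0002 0.0018 0.0344] [-0.006 -0.001 -0.   ]
expected top corners [[211.0, 278.0], [304.0, 266.0], [186.0, 216.0], [276.0, 205.0]]
expected bottom near [[213.0, 345.0], [303.0, 332.0]]
```

View pics/c6.png

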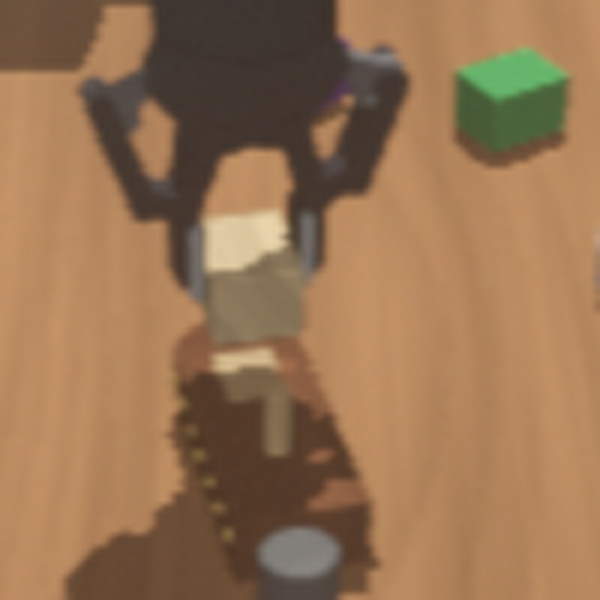

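Side view: the block hangs level in line over the patch, its near lower edge at crop (213,341)–(302,329), ~2 mm farther along the arm rest than expected. I shift back 1.5 mm and lower.

move_arm:
  plan: [-0.0013,0.0018,0.015,-0.006,0,0,-0.0013,0.0018,0.025,-0.006,0,0,-0.0013,0.0018,0.032,-0.006,0,0,-0.0013,0.0018,0.034,-0.006,0,0,-0.0013,0.0018,0.034,-0.006,0,0]

```text
t: 19.6
tool_pos: [0.519, 0.1307, 0.0584]
tcp_rot: [[-0.23, 0.973, 0.004], [0.973, 0.23, 0.001], [0.0, 0.005, -1.0]]
force: [0.9, -0.6, -0.4]
grip_width: 0.466
grip_force: 31.3
```

move_arm:
  plan: [0,-0.0018,0.002,0,0,0,0,-0.0018,0.0035,0,0,0,0,-0.0018,0.004,0,0,0,0,-0.0018,0.004,0,0,0]

```text
t: 20.1
tool_pos: [0.5171, 0.1302, 0.0548]
tcp_rot: [[-0.23, 0.973, 0.004], [0.973, 0.23, 0.001], [0.0, 0.004, -1.0]]
force: [-3.7, -0.4, 7.2]
grip_width: 0.462
grip_force: 32.2
```

Contact. Release and rise.

move_arm:
  plan: [0,0,0,0,0,0,0,0,0,0,0,0,0,0,0,0,0,0,0,0,0,0,0,0,0,0,-0.02,0,0,0,0,0,-0.06,0,0,0,0,0,-0.12,0,0,0,0,0,-0.17,0,0,0,0,0,-0.17,0,0,0]
  fingers: 0.3

```text
t: 21.22
tool_pos: [0.5178, 0.1301, 0.2279]
tcp_rot: [[-0.23, 0.973, 0.012], [0.973, 0.23, 0.002], [-0.001, 0.012, -1.0]]
force: [0.2, -0.5, -0.8]
grip_width: 0.651
grip_force: 0.0
```

```bash
python3 - <<'E'
from h import *
go(423,-320.3,220,0)
E
```

```text
t 21.23 at [517.8 130.1 227.9] F [ 0.2 -0.5 -0.8] w 0.651 gf 0.0
row [-0.4165 -0.1959  0.0061] [ 0.012 -0.     0.232]
```

move_arm:
  plan: [-0.416,-0.196,0,0.012,0,0.232,-0.416,-0.196,0,0.012,0,0.232,-0.416,-0.196,0,0.012,0,0.232,-0.416,-0.196,0,0.012,0,0.232,-0.416,-0.196,0,0.012,0,0.232,-0.416,-0.196,0,0.012,0,0.232,-0.416,-0.196,0,0.012,0,0.232,-0.416,-0.196,0,0.012,0,0.232,-0.416,-0.196,0,0.012,0,0.232,-0.416,-0.196,0,0.012,0,0.232,-0.416,-0.196,0.07,0.012,0,0.232,-0.416,-0.196,0.07,0.012,0,0.232]

```text
t: 22.72
tool_pos: [0.4209, -0.3171, 0.1504]
tcp_rot: [[-0.002, 1.0, -0.012], [1.0, 0.002, 0.005], [0.005, -0.012, -1.0]]
force: [0.9, -0.8, 1.0]
grip_width: 0.651
grip_force: 0.0
```

```bash
python3 - <<'E'
from plant import robot
from h import *
S=robot.grab_frame("side");T=robot.grab_frame("top")
rects(T,dict(short=(254,217)),.068);rects(S,dict(short=(264,178)),.068,115,165)
a=[cv2.resize(cv2.cvtColor(f["color"][y:y+h,x:x+h],cv2.COLOR_RGB2BGR),(390,390),interpolation=cv2.INTER_CUBIC) for f,x,y,h in((S,170,270,120),(T,225,185,60))]
cv2.imwrite("pics/c7.png",np.hstack(a))
go(423,-320.3,45,0)
E
```

```text
short 328 mean [517.6 131.1] rect [517.7 131.3] size [42.8 52.8] long ang -77.4
short 199 mean [518.  131.6] rect [517.9 129.3] size [44.5 61.8] long ang -74.9
t 22.82 at [ 422.1 -319.1  153.7] F [0.7 0.1 0.4] w 0.654 gf 0.0
row [-0.0013  0.0018  0.1087] [-0.008 -0.001  0.001]
```

View pics/c7.png

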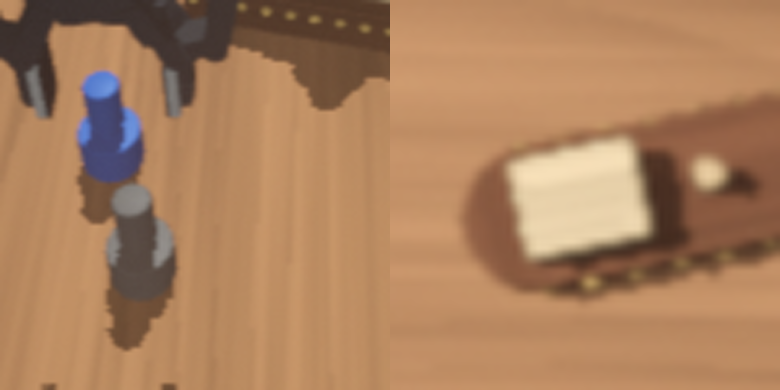

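The short block is centred on the arm-rest patch within ~1 mm. The gripper is above the small grey weight, with the blue one clear of the fingers.

move_arm:
  plan: [-0.001,0.001,0.04,-0.008,0,0,-0.001,0.001,0.08,-0.008,0,0,-0.001,0.001,0.1,-0.008,0,0,-0.001,0.001,0.108,-0.008,0,0,-0.001,0.001,0.108,-0.008,0,0]

```text
t: 23.45
tool_pos: [0.4225, -0.3213, 0.0464]
tcp_rot: [[-0.0, 1.0, 0.002], [1.0, 0.0, -0.001], [-0.001, 0.002, -1.0]]
force: [0.4, 0.6, 0.2]
grip_width: 0.649
grip_force: 0.0
```

move_arm:
  plan: [0,0,0,0,0,0,0,0,0,0,0,0,0,0,0,0,0,0,0,0,0,0,0,0,0,0,0,0,0,0,0,0,0,0,0,0,0,0,0,0,0,0,0,0,0,0,0,0]
  fingers: -1
  newtons: 40

```text
t: 24.45
tool_pos: [0.4222, -0.3212, 0.0461]
tcp_rot: [[-0.0, 1.0, 0.001], [1.0, 0.0, -0.001], [-0.001, 0.001, -1.0]]
force: [-0.2, 0.0, 5.8]
grip_width: 0.25
grip_force: 38.9
```

move_arm:
  plan: [0,0,-0.02,0,0,0,0,0,-0.07,0,0,0,0,0,-0.13,0,0,0,0,0,-0.19,0,0,0,0,0,-0.19,0,0,0]

```text
t: 25.08
tool_pos: [0.4227, -0.3218, 0.2394]
tcp_rot: [[-0.0, 1.0, 0.006], [1.0, 0.0, -0.006], [-0.006, 0.006, -1.0]]
force: [0.1, -0.4, -4.3]
grip_width: 0.245
grip_force: 40.0
```

```bash
python3 - <<'E'
from h import *
go(517.4,131.5,235,13.3)
E
```

```text
t 25.07 at [ 422.7 -321.8  239.4] F [ 0.1 -0.4 -4.3] w 0.245 gf 40.00814974308014
row [0.4533 0.0948 0.002 ] [ 0.005  0.007 -0.232]
```

move_arm:
  plan: [0.453,0.095,0,0.003,0.004,-0.232,0.453,0.095,0,0.003,0.004,-0.232,0.453,0.095,0,0.003,0.004,-0.232,0.453,0.095,0,0.003,0.004,-0.232,0.453,0.095,0,0.003,0.004,-0.232,0.453,0.095,0,0.003,0.004,-0.232,0.453,0.095,0,0.003,0.004,-0.232,0.453,0.095,0,0.003,0.004,-0.232,0.453,0.095,0.05,0.003,0.004,-0.232,0.453,0.095,0.095,0.003,0.004,-0.232,0.453,0.095,0.11,0.003,0.004,-0.232,0.453,0.095,0.11,0.003,0.004,-0.232]

```text
t: 26.58
tool_pos: [0.5165, 0.1321, 0.1247]
tcp_rot: [[-0.23, 0.973, -0.005], [0.973, 0.23, 0.004], [0.005, -0.004, -1.0]]
force: [0.0, 0.1, -2.7]
grip_width: 0.24
grip_force: 39.8
```

```bash
python3 - <<'E'
from plant import robot
from h import *
go(517.4,131.5,115,13.3)
S=robot.grab_frame("side")
x0,y0=225,130
b=cv2.cvtColor(S["color"][y0:y0+100,x0:x0+100],cv2.COLOR_RGB2BGR)
cv2.imwrite("pics/c8.png",cv2.resize(b,(600,600),interpolation=cv2.INTER_CUBIC))
p=robot.sense()["tool_pos"]-[0,0,.0461]
print("expected base left,right,front",(6*(proj(S,[p+[-.019,0,0],p+[.019,0,0],p+[0,-.019,0]])-[x0,y0])).round().tolist())
E
```

```text
t 26.57 at [516.5 132.1 124.7] F [ 0.   0.1 -2.7] w 0.24 gf 39.834333658218384
row [-0.0008  0.0007  0.0097] [-0.004 -0.005 -0.   ]
expected base left,right,front [[203.0, 289.0], [291.0, 288.0], [247.0, 313.0]]
```

View pics/c8.png

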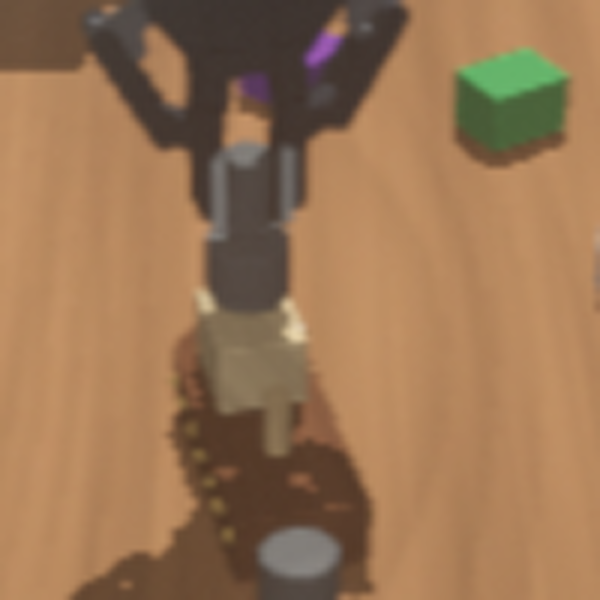

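The small weight hangs where expected (disc columns 206–289, front bottom row ~312), over the block. Lower it.

move_arm:
  plan: [-0.0008,0.0007,0.005,-0.003,-0.004,0,-0.0008,0.0007,0.0085,-0.003,-0.004,0,-0.0008,0.0007,0.0105,-0.003,-0.004,0,-0.0008,0.0007,0.0115,-0.003,-0.004,0,-0.0008,0.0007,0.0115,-0.003,-0.004,0]

```text
t: 27.25
tool_pos: [0.5177, 0.1317, 0.1142]
tcp_rot: [[-0.23, 0.973, 0.001], [0.973, 0.23, 0.0], [0.0, 0.001, -1.0]]
force: [-1.6, 0.3, 3.3]
grip_width: 0.246
grip_force: 40.7
```

Contact; release and rise clear.

move_arm:
  plan: [0,0,0,0,0,0,0,0,0,0,0,0,0,0,0,0,0,0,0,0,0,0,0,0,0,0,-0.02,0,0,0,0,0,-0.06,0,0,0,0,0,-0.11,0,0,0,0.1,-0.15,-0.11,0,0,0,0.1,-0.15,-0.11,0,0,0,0.1,-0.15,-0.11,0,0,0,0.1,-0.15,-0.11,0,0,0,0.1,-0.15,-0.11,0,0,0]
  fingers: 0.3

```text
t: 28.75
tool_pos: [0.3491, 0.1944, 0.2239]
tcp_rot: [[-0.23, 0.973, 0.002], [0.973, 0.23, 0.001], [0.0, 0.002, -1.0]]
force: [0.6, -0.0, -0.3]
grip_width: 0.648
grip_force: 0.0
```

```bash
python3 - <<'E'
from plant import robot
from h import *
S=robot.grab_frame("side");T=robot.grab_frame("top")
a=[cv2.resize(cv2.cvtColor(f["color"][y:y+150,x:x+150],cv2.COLOR_RGB2BGR),(400,400),interpolation=cv2.INTER_CUBIC) for f,x,y in((S,200,160),(T,230,130))]
cv2.imwrite("pics/c9.png",np.hstack(a))
E
```

```text
(no output)
```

View pics/c9.png

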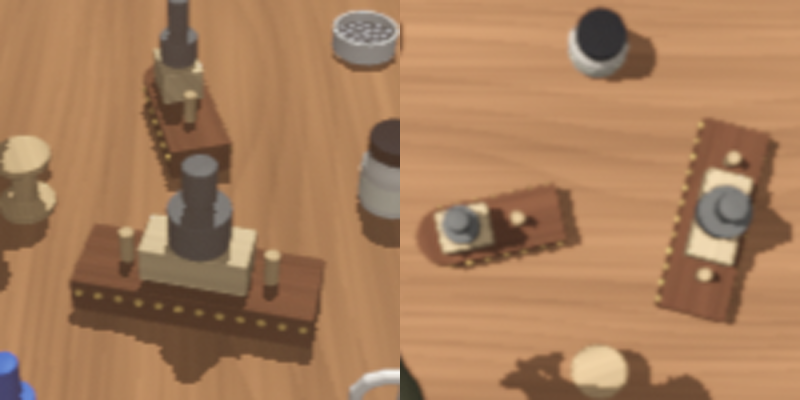

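Both stacks stand upright and centred: in the crop's top view the large weight is at (724,210) and the small at (460,223). The bystanders visible in this crop (glue jar, tin and bobbin) have not moved.

```bash
python3 -c "
from plant import robot
print(robot.close_job())"
```

```text
the job is handed in; nothing more can be done
None
```

The job is handed in at about 29 s: each block lies centred on its patch with its iron weight upright on its middle, in the order asked, and I touched none of the bystanders or look-alikes.

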